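Load a plywood panel into the sprung panel holder

ROBOT

A 7-joint arm with a two-finger parallel gripper is mounted at the origin on the work surface. World frame = base frame: x ahead of the robot, y to its left, z up, the work surface at z = 0. Lengths are in m, angles in rad, forces in N, time in s.
With the tool pointing down it reaches from about 0.425 to 0.825 m from the base axis. Payload 3.6 kg.
Tool frame: the origin (TCP) lies midway between the tips of the shut fingers; the grasp point (between the pads) lies 19 mm behind it; x points along the fingers, y is the direction in which the jaws open and shut, and the axes are right-handed (so a half turn about x gives the same grasp; the last joint's range is limited). The gripper opens to 85 mm and grips with 20 to 120 N. Pads are 22 mm wide; open, the fingers measure 114 mm over their backs; the gripper's body (76 mm by 85 mm) begins 54 mm behind the grasp point. The pads swing forward as they close: fully open they stand 13 mm farther back than shut.
Start: joints at [1.224, 0.615, -0.013, 1.423, 0.008, 1.103, -0.04], TCP at [0.205, -0.617, 0.231] pointing down, gripper open.
Joint ranges: [-3.12, 3.12], [-0.3, 2.06], [-1.34, 1.32], [0.26, 2.42], [-1.36, 4.5], [0.01, 1.98], [-2.84, 2.84]. Speed limits (rad/s): [2.79, 2.79, 3.14, 3.14, 3.14, 3.14, 3.14].

INTERFACE

Orientations are given as a rotation vector (axis times angle).
In Python, from station import robot, optics gives the robot as it stands.
- The arm moves only by the tool apply_moves, never from a script. Its arguments are lists of equal length, an entry for each row: "delta_pos": the shift along the tool's x, y, z in m, a list of three; "delta_rot": the turn, a rotation vector about the tool's x, y, z in degrees, a list of three; "grip": the finger opening in m, from 0 to 0.0854. A call has 1 to 5 rows; each row shifts and turns the commanded pose from where the row before left it, along the tool's axes as they then stand; what a row does not reach is not made up. A row lasts 1/10 s, in which the tool goes at most 50 mm and 8.59 degrees, less where a joint would pass 70% of its speed; a pose out of reach is approached as far as the arm can. A call with a gripper value outside its range is refused whole. The fingers move at their own pace and stop on an object; "newtons" is the grip in N (left out, the last holds). Time passes only in rows, so rows that do not move let the fingers close. It gives the time, the measured TCP pose, the force and the opening at its end, in the units of the state.
- robot.read_state(): the state, without advancing time (a new reading comes with each control period).
- optics.snapshot(name): name is "side" or "top"; returns (picture, depth): 384x512x3 uint8, red, green, blue; 384x512 float32, m along the optical axis (not along the pixel's ray), 0 where there is no reading.
- optics.get_calibration(name): a dict with "intrinsics" (3x3 intrinsics, pixels), "world_to_cam" (4x4, takes a point from world to camera coordinates). Camera axes: x right, y down, z forward; pixel columns grow to the right and rows downward; lengths in m; the calibration is good to about 2 mm. A picture is of the moment at which its call begins. get_calibration takes no time and is no camera call.
- robot.close_job(): hands the job in, once; it reports no verdict.
The state is a dict: "clock": time; "joints": joint angles; "joint_velocities": joint speeds; "effort": joint torques, N m; "tool_pos": TCP position; "tool_rot": TCP orientation; "ft_force": force on the tool from outside, world axes, zero at the start; "moment": the same for the moment, N m; "width": finger opening in m.
Only numpy, scipy, OpenCV 4.12 (cv2) and the standard library are available. Lean on these libraries where they do the work, as an engineer would, in place of code of your own. Each camera call takes 0.05 s, during which the arm holds its last target.

TASK

Take the small white-faced plywood panel off its two battens and load it into the sprung panel holder on the bench, white face up, so that its long edges are free for sanding: push one short end, on the slant, into the groove of either sprung jaw until that jaw is right back, lower the other end past the lip of the opposite jaw, and ease it back so that both grooves hold the panel level between them, then let go. Do it gently: never ram a jaw hard against its stop, force the panel down on a jaw or let the springs snap it home, and leave the other things on the bench where they are.

Things in the scene. Friction and masses are not known exactly. Their poses are not given: they have to be found in the camera images.
- panel: the loose panel, a plywood rectangle with one white face, 60 x 130 x 12 mm, about 60 g; origin at the centre of its underside, its x along the 60 mm width, y along the 130 mm length, z up through the white face. It starts lying flat, white face up, on the rest
- panel_mid (a point): the panel's centre, 6 mm above panel in its own z; same axes
- rest: fixed support on which the panel waits: two battens 80 mm long (along x), 18 mm wide and 24 mm high, on a 6 mm plywood strip 80 x 124 mm; batten centres at y = +45 and -45 mm, so 72 mm are open between them; batten tops 30 mm above the bench. Origin on the bench under its centre, y along the panel's length
- holder: sprung panel holder bolted to the bench: base plate 110 (x) x 130 (y) x 12 mm; on it a clamp block 48 (x) x 44 (y) mm, top 53 mm above the bench, holding two 8 mm rods along y, 232 mm long, 28 mm apart, axes 45 mm up, with end brackets 60 mm high. On the rods ride two equal sprung jaws facing each other, at +y and -y. Origin on the bench under the plate's centre, y along the rods, z up
- groove_mid (a point): on the holder, 75 mm above the plate's centre at the bench: the height of the groove lines. The rods with both jaws are clamped in the block up to 12 mm off this point along y, either way; this shift is not measured: find it by feel or eye. Loaded, the panel floats midway between the jaws, each pushed back 6 mm (about 4.6 N)
- mouth_l (a point): where the middle of the +y jaw's groove mouth rests if the rods are not shifted: 75 mm up, y = +55 mm. Each jaw: aluminium, 44 mm wide (x), 19 mm deep, flat top 90 mm above the bench, with a level V groove along x in its inner face, 20 mm high at the mouth, 10 mm deep, 90 degrees; the 12 mm panel end goes 4 mm in before it wedges
- mouth_r (a point): the same for the -y jaw, y = -55 mm (mouths 110 mm apart at rest). Each jaw can be pushed outward 19 mm from rest to a hard stop, against springs: 2.5 N at first, 9.2 N at the stop. Only with one jaw within 3 mm of its stop does the panel's other end clear the opposite lip on the way down. A push of more than about 15 N would bruise the panel's edges in the V
- tape: bystander: tape measure, 66 x 30 x 62 mm
- sanding_block: bystander: cork sanding block, 95 x 40 x 33 mm
- flat_file: bystander: flat file with handle, 320 mm long
- glue: bystander: glue bottle, 60 mm across, 170 mm high
- try_square: bystander: try square, stock 110 mm, blade 150 mm
- screw_jar: bystander: jar, 72 mm across, 85 mm high
- block_plane: bystander: block plane, 160 x 50 x 50 mm
- offcut: bystander: bare plywood offcut, 75 x 100 x 12 mm, no white face, lying on the bench; not the panel wanted
Things that resemble listed ones, but are neither listed nor needed, are in the scene too. What is shaped like the panel but orange is not meant. Leave any blue look-alike of the holder alone.

How it is judged:
On the way:
1. one end of the panel is pushed into a jaw of the holder, which gives way, while the panel is still on the slant (contact force between panel and holder above 5 N and angle between panel's own z axis and vertical above 0.06 rad and distance between panel_mid and groove_mid below 0.06 m), for 0.2 s.
At the end, for the whole second after the job is handed in: panel white face up, both ends in the jaws' V grooves: centre within 2 mm of groove height, 15 mm of the holder's middle along the rods and 8 mm across them, tilt under 0.04 rad, length within 0.06 rad of the rods, at rest and let go (z of panel_mid in the frame of groove_mid between -0.002 and 0.002 m and y of panel_mid in the frame of groove_mid between -0.015 and 0.015 m and x of panel_mid in the frame of groove_mid between -0.008 and 0.008 m and angle between panel's own z axis and vertical below 0.04 rad and angle between the y axis of panel and the y axis of holder, either way round below 0.06 rad and linear speed of panel below 0.01 m/s); the robot touches nothing.
It fails at once if the panel is pressed against the holder with more than 25 N (a jaw rammed on its stop, the panel forced down on a lip, or the springs snapping it home) (contact force between panel and holder above 25 N).
It fails at once if the robot presses on the holder itself with more than 20 N (contact force between any of the arm, the fingers and holder above 20 N).
It fails at once if a bystander is moved more than 20 mm (distance of any of tape, sanding_block, flat_file, glue, try_square, screw_jar, block_plane, offcut from where it was at the start of the episode above 0.02 m).
It also fails if it takes over 69 s, if anything falls off the work surface, if the arm or the gripper's body presses on something with over 40 N, if the wrist force passes 120 N, or if a joint passes its speed limit or range.

## Working session

There is one attempt and no reset: what is moved stays moved. The work goes in short steps, Python scripts to look and compute and a tool call to move; the robot and the scene stay as the last step left them, time stands still between calls to the robot, and variables do not carry over. Pictures are saved under pics/ and viewed, and the job is handed in when it is done.

Besides the shell and the picture viewer there is one more tool, called after ">>>" as name(argument=value, ...) on one line, values as JSON. apply_moves: Moves the arm, as the interface text tells. Its arguments: {"type":"object","properties":{"delta_pos":{"type":"array","items":{"type":"array","items":{"type":"number"}}},"delta_rot":{"type":"array","items":{"type":"array","items":{"type":"number"}}},"grip":{"type":"array","items":{"type":"number"}},"newtons":{"type":"number"}},"required":["delta_pos","delta_rot","grip"]}

```bash
ls; mkdir -p pics
python3 - <<'E'
from station import robot, optics
import cv2, numpy as np
s=robot.read_state(); print(s)
for n in("side","top"):
    p,d=optics.snapshot(n); np.savez(f"{n}0.npz",p=p,d=d); cv2.imwrite(f"pics/{n}0.png",cv2.resize(p[:,:,::-1],(768,576)))
    c=optics.get_calibration(n); print(n,c)
E
```

```text
pics
{'clock': 0.0, 'joints': array([ 1.22354301,  0.61592673, -0.01264623,  1.4249143 ,  0.00812213,
        1.10339745, -0.04039674]), 'joint_velocities': array([ 0.00135064,  0.00017747, -0.00028205, -0.00082836, -0.00029084,
        0.00032251, -0.00052036]), 'effort': array([-3.33629705e-04, -4.69223249e+01,  2.59107957e-01, -1.71036959e+01,
        9.92925663e-03,  9.71523783e-03,  4.36333210e-06]), 'tool_pos': array([ 0.20470811, -0.61611093,  0.23012809]), 'tool_rot': array([ 2.04858813,  0.33422974, -2.04953156]), 'ft_force': array([0.23689212, 0.35425466, 0.0332315 ]), 'moment': array([-0.01067395, -0.00827712,  0.06839084]), 'width': 0.08544012709788364}
side {'intrinsics': array([[413.83056069,   0.        , 253.55397411],
       [  0.        , 413.83056069, 183.70448916],
       [  0.        ,   0.        ,   1.        ]]), 'world_to_cam': array([[-0.9692308 , -0.24597748, -0.00931294,  0.54841   ],
       [-0.11165592,  0.47304832, -0.87393263,  0.1383297 ],
       [ 0.21937322, -0.84600258, -0.48595785,  1.01081706],
       [ 0.        ,  0.        ,  0.        ,  1.        ]])}
top {'intrinsics': array([[355.20421632,   0.        , 256.1310387 ],
       [  0.        , 355.20421632, 197.23633848],
       [  0.        ,   0.        ,   1.        ]]), 'world_to_cam': array([[ 0.01615359, -0.99985205, -0.00591119, -0.01105823],
       [-0.98833678, -0.01507166, -0.15153633,  0.56510138],
       [ 0.15142482,  0.0082901 , -0.98843401,  1.10000887],
       [ 0.        ,  0.        ,  0.        ,  1.        ]])}
```

View pics/top0.png

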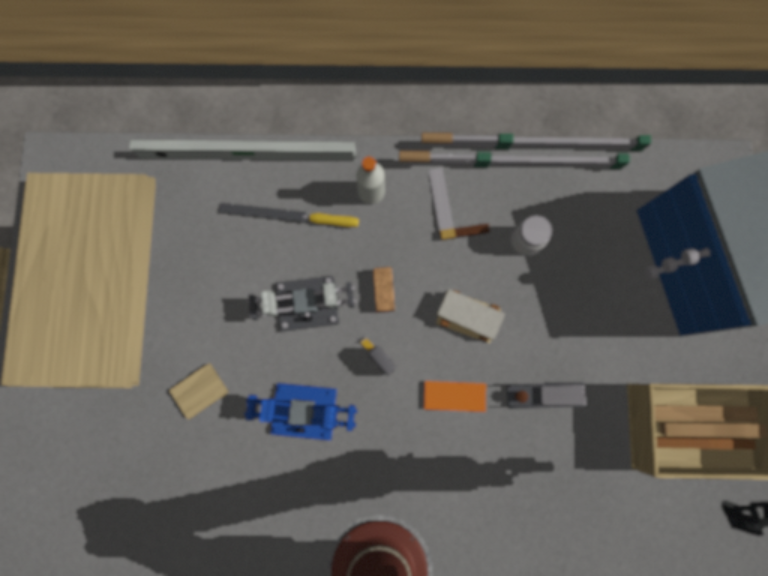

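View pics/side0.png

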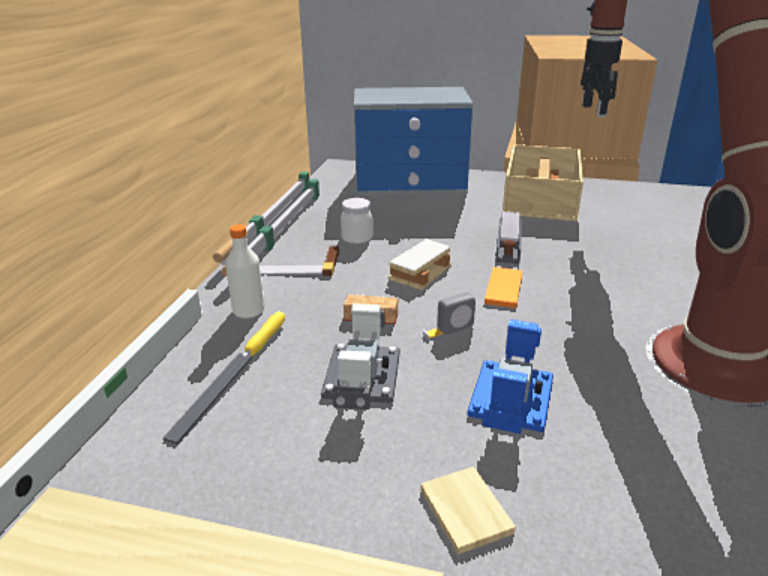

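Top view, in 768-px pixels: the white panel on its battens is at (471,314). The orange look-alike is at (455,396), and the bare offcut at (198,390) has no white face. The grey/aluminium holder is at (302,302), with its blue look-alike at (302,412). The white panel and the grey holder fit the description; I'll confirm them in a crop.

```bash
cat > h.py <<'E'
from station import robot, optics
import cv2, numpy as np
from scipy.spatial.transform import Rotation as R
C={n:optics.get_calibration(n) for n in("side","top")}
def ray(n,uv):
    K,T=C[n]["intrinsics"],C[n]["world_to_cam"]
    uv=np.atleast_2d(uv).astype(float)
    d=np.c_[uv,np.ones(len(uv))]@np.linalg.inv(K).T
    return -T[:3,:3].T@T[:3,3], d@T[:3,:3]
def plane(n,uv,z):
    o,d=ray(n,uv); return o+d*((z-o[2])/d[:,2])[:,None]
def cloud(n,dep):
    v,u=np.mgrid[:dep.shape[0],:dep.shape[1]]
    o,d=ray(n,np.c_[u.ravel(),v.ravel()])
    return (o+d*dep.ravel()[:,None]).reshape(*dep.shape,3)   # d has unit camera z
def proj(n,P):
    K,T=C[n]["intrinsics"],C[n]["world_to_cam"]
    q=(np.atleast_2d(P)@T[:3,:3].T+T[:3,3])@K.T; return q[:,:2]/q[:,2:]
E
python3 - <<'E'
from h import *
t=np.load("top0.npz"); s=np.load("side0.npz")
a=cv2.resize(t["p"][170:250,140:345,::-1],None,fx=3.9,fy=3.9,interpolation=cv2.INTER_CUBIC)
b=cv2.resize(s["p"][150:290,200:340,::-1],None,fx=4,fy=4,interpolation=cv2.INTER_CUBIC)
cv2.imwrite("pics/ca.png",a);cv2.imwrite("pics/cb.png",b)
X=cloud("top",t["d"])
p=t["p"].astype(int)
hsv=cv2.cvtColor(t["p"],cv2.COLOR_RGB2HSV)
box=np.zeros(p.shape[:2],bool); box[185:235,285:345]=1
m=box&(X[...,2]>0.034)&(X[...,2]<.055)
print("panel z",np.median(X[m][:,2]),m.sum())
m2=(box&(hsv[...,1]<60)&(hsv[...,2]>130)).astype(np.uint8)
cs,_=cv2.findContours(m2,cv2.RETR_EXTERNAL,cv2.CHAIN_APPROX_NONE); c=max(cs,key=cv2.contourArea)
for cc in (c,):
    P=plane("top",cc[:,0],0.042)
    r=cv2.minAreaRect((P[:,:2]*1000).astype(np.float32)); print("white rect",r, r[1])
    print(cv2.boxPoints(r))
# depth mask
P=X[m]; r=cv2.minAreaRect((P[:,:2]*1000).astype(np.float32)); print("depth rect",r)
# holder
box[:]=0; box[178:225,160:242]=1
for lo,hi in((.005,.02),(.08,.1)):
    m=box&(X[...,2]>lo)&(X[...,2]<hi); 
    n,l,st,ce=cv2.connectedComponentsWithStats(m.astype(np.uint8))
    for i in range(1,n):
        if st[i,4]<15: continue
        P=X[l==i]; print(lo,st[i],P.mean(0).round(4),np.median(P[:,2]),cv2.minAreaRect((P[:,:2]*1000).astype(np.float32)))
E
```

```text
panel z 0.04168484502389169 770
white rect ((528.9031372070312, -187.86134338378906), (131.90626525878906, 75.2483901977539), 63.730953216552734) (131.90626525878906, 75.2483901977539)
[[ 465.97455  -230.35123 ]
 [ 533.4517   -263.65518 ]
 [ 591.8317   -145.37146 ]
 [ 524.35455  -112.067505]]
depth rect ((527.1262817382812, -188.2266845703125), (130.59674072265625, 65.46266174316406), 65.89754486083984)
0.005 [184 184  39  14 292] [0.5924 0.1782 0.0119] 0.011882167551038436 ((591.2694091796875, 174.36325073242188), (30.745622634887695, 129.13645935058594), 8.36085319519043)
0.005 [211 196   7   7  38] [0.5618 0.1388 0.0124] 0.012365626904393134 ((562.2566528320312, 138.7563934326172), (20.024883270263672, 19.528575897216797), 13.64383316040039)
0.005 [185 199  12   7  67] [0.5508 0.2152 0.012 ] 0.011712838097968747 ((551.1024780273438, 215.34255981445312), (19.53738021850586, 36.61970520019531), 8.40700912475586)
0.005 [186 205  41  16 423] [0.5158 0.1636 0.0121] 0.011997734216708134 ((517.2327270507812, 163.08770751953125), (43.85032653808594, 129.79637145996094), 7.611420154571533)
0.08 [216 189   8  15  94] [0.5602 0.1098 0.0896] 0.09005846883734137 ((560.76220703125, 110.00618743896484), (44.058799743652344, 19.322553634643555), 7.642719268798828)
0.08 [175 194   8  15  93] [0.5416 0.2373 0.0897] 0.08987186783452694 ((541.9231567382812, 237.8587646484375), (43.66734313964844, 19.203535079956055), 7.257099151611328)
```

View pics/ca.png

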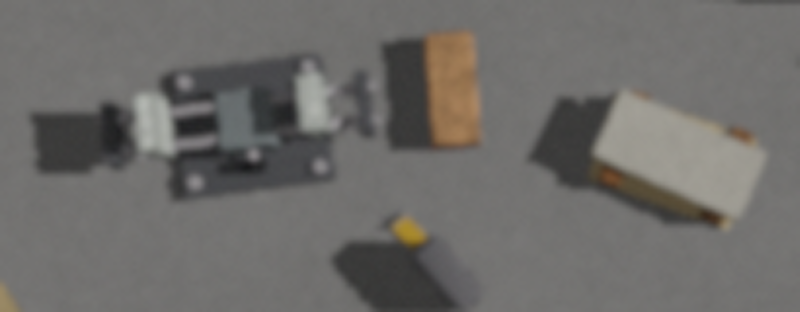

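View pics/cb.png

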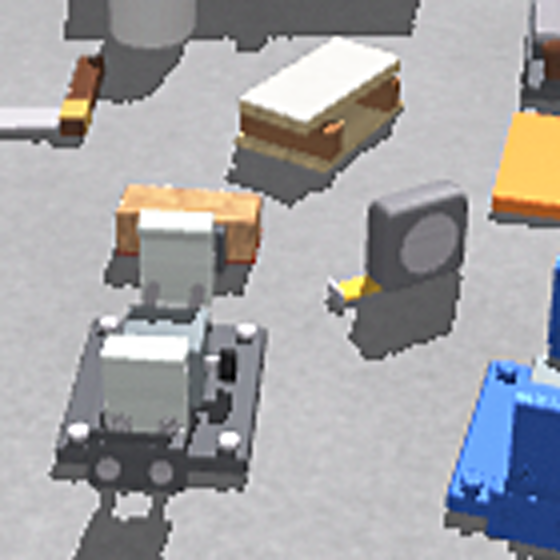

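The crops confirm both. The panel is the white-faced rectangle on orange-brown battens, and the holder is the grey one with two pale aluminium jaws. Next I'll refine their poses.

Run:
```python
from h import *
t=np.load("top0.npz"); s=np.load("side0.npz")
for n,f,bx in(("top",t,(185,235,285,345)),("side",s,(150,200,250,310))):
    X=cloud(n,f["d"]); box=np.zeros(X.shape[:2],bool); box[bx[0]:bx[1],bx[2]:bx[3]]=1
    hsv=cv2.cvtColor(f["p"],cv2.COLOR_RGB2HSV)
    m=box&(abs(X[...,2]-.042)<.004)
    cs,_=cv2.findContours(m.astype(np.uint8),cv2.RETR_EXTERNAL,cv2.CHAIN_APPROX_NONE); c=max(cs,key=cv2.contourArea)
    mm=np.zeros(m.shape,np.uint8); cv2.drawContours(mm,[c],-1,1,-1)
    v,u=np.nonzero(mm); P=plane(n,np.c_[u,v],.042)[:,:2]*1000
    w=plane(n,np.c_[u,v],.042); cen=P.mean(0)
    # area weights ~ const; PCA
    cov=np.cov(P.T); e,V=np.linalg.eigh(cov); L=V[:,1]*np.sign(V[1,1])
    print(n,"cen",cen,"ang from y deg",np.degrees(np.arctan2(-L[0],L[1])),"sizes",np.sqrt(12*e), "z",np.median(X[mm>0][:,2]))
    print(" minrect",cv2.minAreaRect(P.astype(np.float32)))
X=cloud("top",t["d"]);box=np.zeros(X.shape[:2],bool); box[178:225,160:242]=1
m=box&(abs(X[...,2]-.012)<.004)
P=X[m]*1000;print("plate",cv2.minAreaRect(P[:,:2].astype(np.float32)))
m=box&(X[...,2]>.04)&(X[...,2]<.07)
P=X[m]*1000
yaw=np.radians(8.1); o=np.array([550.9,173.5]); M=np.array([[np.cos(yaw),np.sin(yaw)],[-np.sin(yaw),np.cos(yaw)]])
q=(P[:,:2]-o)@M.T; b=q[(abs(q[:,0])<30)&(abs(q[:,1])<30)&(P[:,2]>50)&(P[:,2]<57)]; print("block",b.min(0),b.max(0))
# everything above 20mm lying at |x|>26 off rods
P=X[box]*1000;q=(P[:,:2]-o)@M.T
k=(P[:,2]>18)&(abs(q[:,0])>25)&(abs(q[:,0])<55)&(abs(q[:,1])<120); print(np.c_[q[k],P[k][:,2]].round()[:25])
```

```text
top cen [ 528.84724474 -189.01118396] ang from y deg -23.559787308385534 sizes [ 60.38580053 130.05890105] z 0.041719000745481405
 minrect ((528.8505859375, -188.76284790039062), (129.8091583251953, 60.59846496582031), 66.43055725097656)
side cen [ 530.04430271 -181.50922666] ang from y deg -22.679878450265907 sizes [ 62.2926365  134.27978483] z 0.040704929968035264
 minrect ((528.6859130859375, -183.45069885253906), (134.82029724121094, 64.11888885498047), 66.42500305175781)
plate ((552.0509643554688, 168.1597900390625), (110.00228881835938, 129.85459899902344), 8.472647666931152)
block [-23.80930531 -27.50293126] [23.90993851 27.47999575]
[[  43.  -59.   18.]
 [  27. -100.   57.]
 [  26. -103.   60.]
 [  25. -106.   61.]
 [  45.   44.   21.]
 [  41.   43.   23.]
 [  25.  101.   63.]
 [ -25. -100.   60.]
 [ -25. -103.   55.]
 [ -25. -106.   54.]
 [ -25. -102.   33.]
 [ -26.   -4.   34.]
 [ -26.   -7.   27.]
 [ -29.   -3.   30.]
 [ -30.   -7.   35.]
 [ -32.   -0.   35.]
 [ -33.   -4.   35.]
 [ -34.   -7.   38.]
 [ -34.  -10.   36.]
 [ -34.  -13.   32.]
 [ -25.  105.   63.]
 [ -26.  102.   63.]
 [ -26.   99.   61.]
 [ -25.   98.   52.]
 [ -35.    3.   33.]]
```

Run:
```python
from h import *
t=np.load("top0.npz"); X=cloud("top",t["d"])
s=robot.read_state(); M=R.from_rotvec(s["tool_rot"]).as_matrix(); print(M.round(3))
p0=s["tool_pos"]; p1=np.array([.5288,-.189,.1])
P=X[t["d"]>0]
for f in np.linspace(0,1,9):
    c=p0+(p1-p0)*f; k=np.linalg.norm(P[:,:2]-c[:2],axis=1)<.09; print(c.round(3),P[k][:,2].max().round(3) if k.any() else None)
for a in(-23.57,-23.57+180):
    y=np.array([np.cos(np.radians(a)),np.sin(np.radians(a)),0]); x=np.array([0,0,-1.]); T=np.c_[x,y,np.cross(x,y)]
    print(a,np.degrees(R.from_matrix(M.T@T).as_rotvec()))
d=M.T@(np.array([.5288,-.189,p0[2]])-p0); print("tool frame shift",d)
```

```text
[[-0.001  0.315 -0.949]
 [ 0.002 -0.949 -0.315]
 [-1.    -0.002  0.   ]]
[ 0.205 -0.616  0.23 ] 0.351
[ 0.245 -0.563  0.214] 0.351
[ 0.286 -0.509  0.198] 0.106
[ 0.326 -0.456  0.181] 0.104
[ 0.367 -0.403  0.165] 0.058
[ 0.407 -0.349  0.149] 0.058
[ 0.448 -0.296  0.133] 0.047
[ 0.488 -0.242  0.116] 0.048
[ 0.529 -0.189  0.1  ] 0.048
-23.57 [-48.04778129  -0.05408896   0.12381494]
156.43 [1.31952127e+02 1.51560707e-01 6.62097939e-02]
tool frame shift [ 0.0006867  -0.30320286 -0.44222276]
```

```bash
cat >> h.py <<'E'
def plan(p1,R1,n,p0=None,R0=None,dp=4):
    """rows of tool-frame shift (m) and turn (deg) from measured pose to target, straight; shift before turn"""
    s=robot.read_state()
    if p0 is None: p0=s["tool_pos"]
    if R0 is None: R0=R.from_rotvec(s["tool_rot"])
    rv=(R0.inv()*R1).as_rotvec()
    Rc,pc=R0,np.array(p0,float); out=[]
    for i in range(1,n+1):
        tgt=p0+(np.array(p1)-p0)*i/n
        a=Rc.inv().apply(tgt-pc).round(dp); b=np.degrees((Rc.inv()*(R0*R.from_rotvec(rv*i/n))).as_rotvec()).round(1)
        pc=pc+Rc.apply(a); Rc=Rc*R.from_rotvec(np.radians(b)); out.append((a,b))
    print("pos",[x.tolist() for x,_ in out]); print("rot",[x.tolist() for _,x in out])
    print("residual mm",(np.array(p1)-pc)*1000,"deg",np.degrees((Rc.inv()*R1).magnitude()))
def down(a,tilt=0):
    """tool pointing down, tool y at angle a deg from world x; tilt deg about tool y"""
    y=np.array([np.cos(np.radians(a)),np.sin(np.radians(a)),0]); x=np.array([0,0,-1.])
    return R.from_matrix(np.c_[x,y,np.cross(x,y)])*R.from_rotvec([0,np.radians(tilt),0])
def st():
    s=robot.read_state(); print("t",s["clock"].__round__(2),"p",s["tool_pos"].round(4),"F",s["ft_force"].round(2),"w",round(s["width"],4)); return s
E
python3 -c "
from h import *
plan([.5288,-.189,.19],down(-23.57),12,dp=3)"
```

```text
pos [[0.003, -0.025, -0.037], [0.004, -0.023, -0.038], [0.003, -0.02, -0.04], [0.004, -0.017, -0.042], [0.003, -0.014, -0.042], [0.003, -0.011, -0.043], [0.004, -0.008, -0.044], [0.003, -0.005, -0.045], [0.004, -0.002, -0.044], [0.003, 0.001, -0.045], [0.003, 0.005, -0.044], [0.004, 0.007, -0.045]]
rot [[-4.0, -0.0, 0.0], [-4.0, -0.0, 0.0], [-4.0, -0.0, 0.0], [-4.0, -0.0, 0.0], [-4.0, -0.0, 0.0], [-4.0, -0.0, 0.1], [-4.0, -0.0, -0.0], [-4.0, -0.0, -0.0], [-4.0, -0.0, -0.0], [-4.0, -0.0, -0.0], [-4.0, -0.0, -0.0], [-4.0, -0.1, 0.0]]
residual mm [-0.23036751 -0.43232987  0.15381157] deg 0.06703658259767897
```

>>> apply_moves(delta_pos=[[0.003,-0.025,-0.037],[0.004,-0.023,-0.038],[0.003,-0.02,-0.04],[0.004,-0.017,-0.042],[0.003,-0.014,-0.042]], delta_rot=[[-4,0,0],[-4,0,0],[-4,0,0],[-4,0,0],[-4,0,0]], grip=[0.0854,0.0854,0.0854,0.0854,0.0854])

```text
clock: 0.6
tool_pos: [0.3406, -0.4369, 0.2138]
tool_rot: [1.833, 0.642, -1.834]
ft_force: [1.4, -0.5, -0.1]
width: 0.0855
```

>>> apply_moves(delta_pos=[[0.003,-0.011,-0.043],[0.004,-0.008,-0.044],[0.003,-0.005,-0.045],[0.004,-0.002,-0.044],[0.003,0.001,-0.045]], delta_rot=[[-4,0,0],[-4,0,0],[-4,0,0],[-4,0,0],[-4,0,0]], grip=[0.0854,0.0854,0.0854,0.0854,0.0854])

```text
clock: 1.1
tool_pos: [0.4753, -0.2592, 0.1968]
tool_rot: [1.601, 0.898, -1.602]
ft_force: [-0.3, -1.5, 0.5]
width: 0.0855
```

>>> apply_moves(delta_pos=[[0.003,0.005,-0.044],[0.004,0.007,-0.045],[0,0,0],[0,0,0]], delta_rot=[[-4,0,0],[-4,0,0],[0,0,0],[0,0,0]], grip=[0.0854,0.0854,0.0854,0.0854])

```text
clock: 1.5
tool_pos: [0.5294, -0.1878, 0.1897]
tool_rot: [1.504, 0.988, -1.505]
ft_force: [-0.4, -1.3, -0.3]
width: 0.0854
```

```bash
python3 -c "
from h import *
s=st()
plan([.5288,-.189,.019],down(-23.57),5,dp=4)"
```

```text
t 1.5 p [ 0.5294 -0.1878  0.1897] F [-0.4  -1.26 -0.33] w 0.0854
pos [[0.0341, 0.0, 0.0003], [0.0342, 0.0001, 0.0002], [0.0341, 0.0, 0.0003], [0.0342, 0.0, 0.0003], [0.0341, -0.0, 0.0002]]
rot [[0.0, -0.0, 0.0], [0.0, -0.0, 0.0], [0.1, -0.0, 0.1], [-0.0, -0.0, -0.0], [0.0, -0.0, -0.0]]
residual mm [-0.01325473 -0.02147443  0.00588749] deg 0.02742095975887231
```

>>> apply_moves(delta_pos=[[0.045,0,0.0013],[0.045,0,0],[0.035,0,0],[0.02,0,0],[0,0,0]], delta_rot=[[0,0,0],[0,0,0],[0,0,0],[0,0,0],[0,0,0]], grip=[0.0854,0.0854,0.0854,0.0854,0.0854])

```text
clock: 2.0
tool_pos: [0.5251, -0.1921, 0.0423]
tool_rot: [1.504, 0.988, -1.515]
ft_force: [-0.4, -0.7, 0.9]
width: 0.0854
```

Run:
```python
from h import *
s=st()
a,d=optics.snapshot("top"); b,e=optics.snapshot("side")
A=cv2.resize(a[180:245,270:360,::-1],(720,520),interpolation=cv2.INTER_CUBIC)[:,:400]
A=cv2.resize(a[185:240,285:345,::-1],(400,367)); B=cv2.resize(b[130:210,240:320,::-1],(400,367))
cv2.imwrite("pics/g1.png",np.hstack([A,B]))
```

```text
t 2.0 p [ 0.5251 -0.1921  0.0423] F [-0.45 -0.72  0.88] w 0.0854
```

View pics/g1.png

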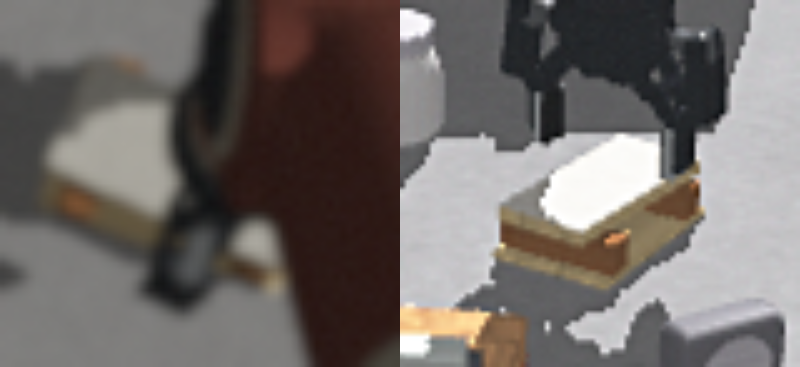

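The picture shows the fingers straddling the panel's width between the battens. I'll re-read the pose now that it has settled, before the last descent.

```bash
python3 -c "
from h import *
s=st()
plan([.5288,-.189,.014],down(-23.57),3,dp=4)"
```

```text
t 2.1 p [ 0.5283 -0.192   0.0456] F [ 0.54 -0.91  0.55] w 0.0852
pos [[0.0105, -0.0002, -0.001], [0.0106, -0.0003, -0.001], [0.0105, -0.0002, -0.001]]
rot [[-0.1, 0.0, 0.0], [-0.0, 0.0, 0.0], [-0.1, 0.1, 0.0]]
residual mm [-0.01527639  0.04429012 -0.00278794] deg 0.04684570449682882
```

>>> apply_moves(delta_pos=[[0.0105,0,-0.001],[0.0105,0,-0.001],[0.0105,0,0],[0,0,0],[0,0,0]], delta_rot=[[0,0,0],[0,0,0],[0,0,0],[0,0,0],[0,0,0]], grip=[0.0854,0.0854,0.0854,0.0854,0.0854])

```text
clock: 2.6
tool_pos: [0.5294, -0.1884, 0.0135]
tool_rot: [1.506, 0.986, -1.506]
ft_force: [-0.5, 0.4, -1.2]
width: 0.0852
```

>>> apply_moves(delta_pos=[[0,0,0]], delta_rot=[[0,0,0]], grip=[0.0854])

```text
clock: 2.7
tool_pos: [0.5298, -0.1886, 0.014]
tool_rot: [1.506, 0.985, -1.506]
ft_force: [-0.2, -0.8, 1.0]
width: 0.0852
```

```bash
python3 -c "
from h import *
s=st()
plan([.5288,-.189,.014],down(-23.57),1,dp=4)"
```

```text
t 2.7 p [ 0.5298 -0.1886  0.014 ] F [-0.23 -0.76  1.03] w 0.0852
pos [[0.0, -0.0008, 0.0007]]
rot [[-0.0, -0.0, -0.0]]
residual mm [ 0.01621983 -0.05351353 -0.0389533 ] deg 0.05333668680756032
```

>>> apply_moves(delta_pos=[[0,-0.0007,0.0007],[0,0,0],[0,0,0],[0,0,0],[0,0,0]], delta_rot=[[0,0,0],[0,0,0],[0,0,0],[0,0,0],[0,0,0]], grip=[0.07,0.062,0.055,0.055,0.055], newtons=60)

```text
clock: 3.2
tool_pos: [0.5291, -0.1892, 0.0146]
tool_rot: [1.507, 0.984, -1.505]
ft_force: [-0.7, 0.9, 4.8]
width: 0.059
```

>>> apply_moves(delta_pos=[[0,0,0],[0,0,0],[0,0,0]], delta_rot=[[0,0,0],[0,0,0],[0,0,0]], grip=[0.05,0.05,0.05])

```text
clock: 3.5
tool_pos: [0.5291, -0.1892, 0.0146]
tool_rot: [1.507, 0.984, -1.505]
ft_force: [0.2, 0.8, 5.1]
width: 0.0592
```

```bash
cat >> h.py <<'E'
YAW=8.4; J=np.array([.5509,.17355]); OFF=.0214
u=np.array([-np.sin(np.radians(YAW)),np.cos(np.radians(YAW)),0]); ux=np.array([np.cos(np.radians(YAW)),np.sin(np.radians(YAW)),0])
def pose(th,s_in,dz=0.,zc=None):
    """-y end pushed: th tilt deg; s_in (m) of the in-end mid along u from J; height auto from V"""
    t=np.radians(th); z=(.075-.006*np.sin(t)) if zc is None else zc
    mid=np.r_[J,0]+u*(s_in+.065*np.cos(t)); mid[2]=z+.065*np.sin(t)+dz
    return mid+OFF*(np.sin(t)*u-np.cos(t)*np.array([0,0,1])), down(YAW,th)
def where():
    """report from measured state: th, s_in, lateral, z error rel. V height"""
    s=robot.read_state(); Rm=R.from_rotvec(s["tool_rot"]).as_matrix()
    mid=s["tool_pos"]-OFF*Rm[:,0]; ly=Rm[:,2]  # tool z = -panel y -> toward in-end
    e=mid+.065*ly; d=e-np.r_[J,0]; dm=mid-np.r_[J,0]
    th=np.degrees(np.arcsin(-ly[2])); F=s["ft_force"]
    print(f't {s["clock"]:.2f} th {th:.2f} s_in {d@u*1000:.2f} z_in-75 {1000*(e[2]-.075):.2f} lat_in {d@ux*1000:.2f} lat_mid {dm@ux*1000:.2f} mid_s {dm@u*1000:.2f} midz-75 {1000*(mid[2]-.075):.2f} yaw {np.degrees(np.arctan2(Rm[1,1],Rm[0,1])):.2f} roll {np.degrees(np.arcsin(Rm[2,1])):.2f} Fu {F@u:.2f} Fx {F@ux:.2f} Fz {F[2]:.2f} w {s["width"]:.4f}')
E
python3 -c "
from h import *
s=st()
p,r=pose(14,-.047,.06); print(p)
p0=s['tool_pos']+[0,0,.13]
plan(p,r,10,p0=p0,dp=3)"
```

```text
t 3.5 p [ 0.5291 -0.1892  0.0146] F [0.21 0.75 5.09] w 0.0592
[0.54779627 0.19456843 0.12850906]
pos [[0.002, -0.014, -0.036], [0.002, -0.011, -0.036], [0.004, -0.01, -0.038], [0.004, -0.007, -0.037], [0.005, -0.006, -0.038], [0.007, -0.003, -0.037], [0.007, -0.001, -0.038], [0.008, 0.001, -0.038], [0.009, 0.003, -0.037], [0.01, 0.006, -0.037]]
rot [[-3.2, 1.4, -0.4], [-3.2, 1.3, -0.4], [-3.2, 1.4, -0.4], [-3.1, 1.4, -0.4], [-3.2, 1.3, -0.4], [-3.2, 1.4, -0.4], [-3.2, 1.4, -0.4], [-3.2, 1.3, -0.4], [-3.2, 1.4, -0.4], [-3.2, 1.3, -0.4]]
residual mm [-0.22462695 -0.21246191 -0.05853272] deg 0.06482843099197999
```

>>> apply_moves(delta_pos=[[-0.005,0,0],[-0.02,0,0],[-0.035,0,0],[-0.04,0,0],[-0.03,0,0]], delta_rot=[[0,0,0],[0,0,0],[0,0,0],[0,0,0],[0,0,0]], grip=[0.05,0.05,0.05,0.05,0.05])

```text
clock: 4.0
tool_pos: [0.5288, -0.1889, 0.1457]
tool_rot: [1.507, 0.985, -1.505]
ft_force: [1.0, 0.4, -0.7]
width: 0.0587
```

>>> apply_moves(delta_pos=[[0.002,-0.014,-0.036],[0.002,-0.011,-0.036],[0.004,-0.01,-0.038],[0.004,-0.007,-0.037],[0.005,-0.006,-0.038]], delta_rot=[[-3.2,1.4,-0.4],[-3.2,1.3,-0.4],[-3.2,1.4,-0.4],[-3.1,1.4,-0.4],[-3.2,1.3,-0.4]], grip=[0.05,0.05,0.05,0.05,0.05])

```text
clock: 4.5
tool_pos: [0.5371, 0.0043, 0.1362]
tool_rot: [1.394, 1.243, -1.254]
ft_force: [0.2, 0.3, -0.7]
width: 0.0588
```

>>> apply_moves(delta_pos=[[0.007,-0.003,-0.037],[0.007,-0.001,-0.038],[0.008,0.001,-0.038],[0.009,0.003,-0.037],[0.01,0.006,-0.037]], delta_rot=[[-3.2,1.4,-0.4],[-3.2,1.4,-0.4],[-3.2,1.3,-0.4],[-3.2,1.4,-0.4],[-3.2,1.3,-0.4]], grip=[0.05,0.05,0.05,0.05,0.05])

```text
clock: 5.0
tool_pos: [0.5468, 0.1959, 0.1275]
tool_rot: [1.261, 1.467, -0.987]
ft_force: [-0.1, -0.4, -1.4]
width: 0.0589
```

>>> apply_moves(delta_pos=[[0,0,0],[0,0,0],[0,0,0]], delta_rot=[[0,0,0],[0,0,0],[0,0,0]], grip=[0.05,0.05,0.05])

```text
clock: 5.3
tool_pos: [0.5474, 0.1933, 0.1274]
tool_rot: [1.262, 1.464, -0.991]
ft_force: [0.3, -0.5, -0.3]
width: 0.0589
```

Run:
```python
from h import *
where()
a,d=optics.snapshot("top"); b,e=optics.snapshot("side")
np.savez("v1.npz",a=a,d=d,b=b,e=e)
A=cv2.resize(a[165:240,155:255,::-1],(400,300)); B=cv2.resize(b[150:300,190:290,::-1],(400,600))
A=cv2.copyMakeBorder(A,0,300,0,0,cv2.BORDER_CONSTANT)
cv2.imwrite("pics/i1.png",np.hstack([A,B])); where()
p,r=pose(14,-.047,0.01); plan(p,r,2)
```

```text
t 5.30 th 13.89 s_in -48.21 z_in-75 57.61 lat_in -0.66 lat_mid -0.57 mid_s 14.89 midz-75 73.21 yaw 8.35 roll -0.14 Fu -0.53 Fx 0.17 Fz -0.28 w 0.0589
t 5.40 th 13.91 s_in -48.41 z_in-75 57.86 lat_in -0.47 lat_mid -0.34 mid_s 14.69 midz-75 73.48 yaw 8.31 roll -0.10 Fu -0.55 Fx 0.16 Fz -1.18 w 0.0590
pos [[0.024, 0.0002, 0.0052], [0.0241, 0.0002, 0.0052]]
rot [[-0.1, 0.0, 0.0], [-0.0, 0.1, 0.1]]
residual mm [ 0.05046656 -0.04181513 -0.00896721] deg 0.02939275072513681
```

View pics/i1.png

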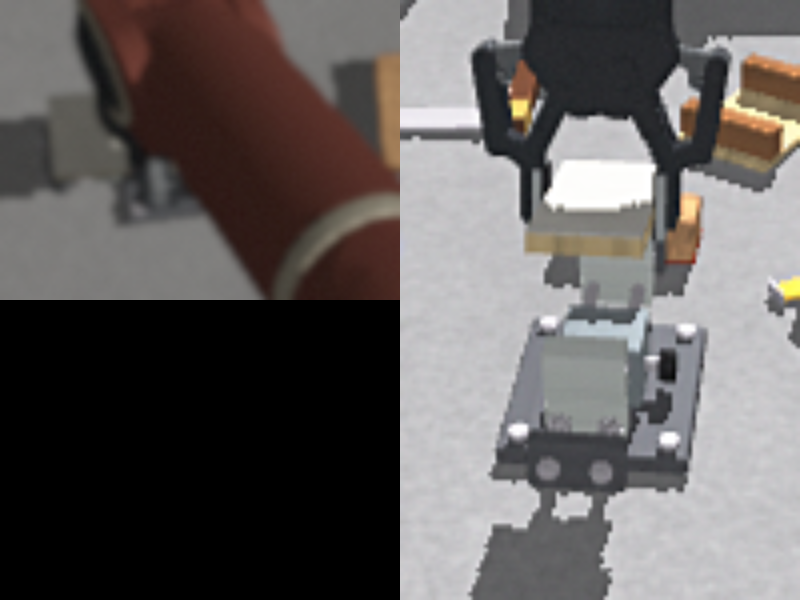

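The side view shows the panel in the fingers, white face up, its near end above the +y jaw at about (585,205) with the empty jaws below. I'll check the panel's free end against the prediction.

Run:
```python
from h import *
f=np.load("v1.npz")
p,r=pose(13.91,-.0484,.0588); 
s=robot.read_state(); Rm=R.from_rotvec(s["tool_rot"]).as_matrix(); mid=s["tool_pos"]-OFF*Rm[:,0]
for n,im,d in(("top",f["a"],f["d"]),("side",f["b"],f["e"])):
    X=cloud(n,d); q=(X-mid)@np.c_[Rm[:,1],-Rm[:,2],-Rm[:,0]]*1000
    hsv=cv2.cvtColor(im,cv2.COLOR_RGB2HSV)
    k=(d>0)&(abs(q[...,0])<45)&(q[...,1]>10)&(q[...,1]<85)&(abs(q[...,2]-6)<5)
    k&=(hsv[...,1]<60)&(hsv[...,2]>60)
    P=q[k]; print(n,k.sum(),"x",np.percentile(P[:,0],[1,50,99]).round(1),"y",np.percentile(P[:,1],[1,99,100]).round(1),"z",np.percentile(P[:,2],[5,50,95]).round(2))
    # end edge by y<->z slope
    a=np.polyfit(P[:,1],P[:,2],1); print(" slope deg",np.degrees(a[0]))
```

```text
top 304 x [-32.5  -8.2  27.1] y [16.4 65.9 66.5] z [2.63 5.67 8.71]
 slope deg -0.5320321272888737
side 280 x [-33.4  -1.6  34.1] y [10.5 67.3 68. ] z [3.56 4.94 5.84]
 slope deg -0.812373719599626
```

>>> apply_moves(delta_pos=[[0.024,0,0.005],[0.024,0,0.005],[0,0,0],[0,0,0],[0,0,0]], delta_rot=[[0,0,0],[0,0,0],[0,0,0],[0,0,0],[0,0,0]], grip=[0.05,0.05,0.05,0.05,0.05])

```text
clock: 5.9
tool_pos: [0.5481, 0.1969, 0.0804]
tool_rot: [1.265, 1.464, -0.986]
ft_force: [0.4, 0.5, -0.5]
width: 0.0589
```

Run:
```python
from h import *
where()
p,r=pose(14,-.047,0); plan(p,r,2)
```

```text
t 5.90 th 14.01 s_in -44.71 z_in-75 10.38 lat_in 0.66 lat_mid 0.64 mid_s 18.36 midz-75 26.12 yaw 8.40 roll 0.07 Fu 0.41 Fx 0.43 Fz -0.51 w 0.0589
pos [[0.0055, -0.0003, 0.0025], [0.0054, -0.0004, 0.0026]]
rot [[0.0, -0.0, -0.0], [0.0, -0.0, -0.1]]
residual mm [ 0.01701052  0.01881491 -0.03340532] deg 0.0385164297848845
```

>>> apply_moves(delta_pos=[[0.0055,-0.0003,0.0025],[0.0055,-0.0003,0.0025],[0,0,0],[0,0,0],[0,0,0]], delta_rot=[[0,0,0],[0,0,0],[0,0,0],[0,0,0],[0,0,0]], grip=[0.05,0.05,0.05,0.05,0.05])

```text
clock: 6.4
tool_pos: [0.5469, 0.1948, 0.0672]
tool_rot: [1.263, 1.465, -0.988]
ft_force: [-0.6, -0.2, -0.6]
width: 0.0589
```

Run:
```python
from h import *
where()
b,e=optics.snapshot("side"); where()
cv2.imwrite("pics/i2.png",cv2.resize(b[150:290,180:320,::-1],(600,600)))
where()
```

```text
t 6.40 th 14.00 s_in -46.67 z_in-75 -2.72 lat_in -0.77 lat_mid -0.82 mid_s 16.40 midz-75 13.01 yaw 8.46 roll -0.05 Fu -0.15 Fx -0.66 Fz -0.55 w 0.0589
t 6.45 th 14.00 s_in -46.65 z_in-75 -2.68 lat_in -0.74 lat_mid -0.79 mid_s 16.42 midz-75 13.05 yaw 8.46 roll -0.05 Fu -0.38 Fx 0.84 Fz -0.32 w 0.0592
t 6.45 th 14.00 s_in -46.65 z_in-75 -2.68 lat_in -0.74 lat_mid -0.79 mid_s 16.42 midz-75 13.05 yaw 8.46 roll -0.05 Fu -0.38 Fx 0.84 Fz -0.32 w 0.0592
```

View pics/i2.png

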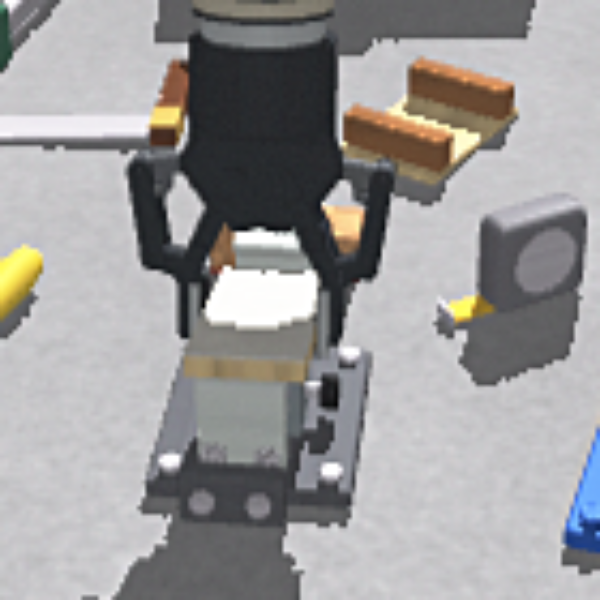

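The side view shows the panel on the slant: its far end is between the jaws just short of the −y groove, and its near end is above the +y jaw at (250,365). Now I'll advance gently along the rods.

>>> apply_moves(delta_pos=[[-0.0017,0.0004,0.0016],[-0.0005,0.0004,0.0019],[-0.0005,0,0.0019],[0,0,0],[0,0,0]], delta_rot=[[0,0,0],[0,0,0],[0,0,0],[0,0,0],[0,0,0]], grip=[0.05,0.05,0.05,0.05,0.05])

```text
clock: 6.95
tool_pos: [0.5485, 0.1888, 0.0684]
tool_rot: [1.263, 1.465, -0.988]
ft_force: [-0.9, -0.2, -0.7]
width: 0.0587
```

```bash
python3 -c "
from h import *
where()"
```

```text
t 6.95 th 13.99 s_in -52.82 z_in-75 -1.52 lat_in -0.10 lat_mid -0.13 mid_s 10.25 midz-75 14.20 yaw 8.44 roll -0.07 Fu -0.11 Fx -0.95 Fz -0.70 w 0.0587
```

>>> apply_moves(delta_pos=[[-0.0005,0,0.0019],[-0.0005,0,0.0019],[0,0,0],[0,0,0]], delta_rot=[[0,0,0],[0,0,0],[0,0,0],[0,0,0]], grip=[0.05,0.05,0.05,0.05])

```text
clock: 7.35
tool_pos: [0.5491, 0.1849, 0.0685]
tool_rot: [1.263, 1.465, -0.988]
ft_force: [-0.7, -0.1, -1.1]
width: 0.0587
```

```bash
python3 -c "
from h import *
where()"
```

```text
t 7.35 th 13.99 s_in -56.74 z_in-75 -1.48 lat_in -0.09 lat_mid -0.11 mid_s 6.33 midz-75 14.23 yaw 8.44 roll -0.07 Fu 0.05 Fx -0.74 Fz -1.08 w 0.0587
```

>>> apply_moves(delta_pos=[[-0.0002,0,0.001],[-0.0003,0,0.001],[0,0,0]], delta_rot=[[0,0,0],[0,0,0],[0,0,0]], grip=[0.05,0.05,0.05])

```text
clock: 7.65
tool_pos: [0.5494, 0.1827, 0.0685]
tool_rot: [1.263, 1.465, -0.988]
ft_force: [-0.2, 0.7, -0.1]
width: 0.0588
```

>>> apply_moves(delta_pos=[[-0.0002,0,0.001],[0,0,0],[0,0,0]], delta_rot=[[0,0,0],[0,0,0],[0,0,0]], grip=[0.05,0.05,0.05])

```text
clock: 7.95
tool_pos: [0.5495, 0.182, 0.0684]
tool_rot: [1.263, 1.466, -0.988]
ft_force: [-0.0, -0.1, -0.3]
width: 0.0589
```

>>> apply_moves(delta_pos=[[-0.0003,0,0.001],[0,0,0],[0,0,0]], delta_rot=[[0,0,0],[0,0,0],[0,0,0]], grip=[0.05,0.05,0.05])

```text
clock: 8.25
tool_pos: [0.5495, 0.1816, 0.0686]
tool_rot: [1.263, 1.466, -0.987]
ft_force: [-0.4, 1.1, -1.0]
width: 0.0589
```

```bash
python3 -c "
from h import *
where()"
```

```text
t 8.25 th 14.04 s_in -60.11 z_in-75 -1.45 lat_in -0.13 lat_mid -0.20 mid_s 2.94 midz-75 14.31 yaw 8.48 roll -0.06 Fu 1.15 Fx -0.20 Fz -1.04 w 0.0589
```

>>> apply_moves(delta_pos=[[-0.0003,0,0.001],[-0.0002,0,0.001],[-0.0003,0,0.001],[0,0,0],[0,0,0]], delta_rot=[[0,0,0],[0,0,0],[0,0,0],[0,0,0],[0,0,0]], grip=[0.05,0.05,0.05,0.05,0.05])

```text
clock: 8.75
tool_pos: [0.55, 0.1783, 0.0687]
tool_rot: [1.263, 1.466, -0.987]
ft_force: [-0.6, 4.0, -1.9]
width: 0.059
```

```bash
python3 -c "
from h import *
where()"
```

```text
t 8.75 th 14.03 s_in -63.37 z_in-75 -1.34 lat_in -0.09 lat_mid -0.15 mid_s -0.31 midz-75 14.42 yaw 8.47 roll -0.06 Fu 4.05 Fx -0.02 Fz -1.88 w 0.0590
```

>>> apply_moves(delta_pos=[[-0.0003,0,0.001],[-0.0002,0,0.001],[-0.0003,0,0.001],[0,0,0],[0,0,0]], delta_rot=[[0,0,0],[0,0,0],[0,0,0],[0,0,0],[0,0,0]], grip=[0.05,0.05,0.05,0.05,0.05])

```text
clock: 9.25
tool_pos: [0.5505, 0.175, 0.0686]
tool_rot: [1.263, 1.466, -0.988]
ft_force: [-0.8, 4.6, -1.3]
width: 0.0591
```

```bash
python3 -c "
from h import *
where()"
```

```text
t 9.25 th 14.01 s_in -66.78 z_in-75 -1.34 lat_in -0.14 lat_mid -0.19 mid_s -3.71 midz-75 14.40 yaw 8.46 roll -0.07 Fu 4.70 Fx -0.10 Fz -1.28 w 0.0591
```

>>> apply_moves(delta_pos=[[-0.0003,0,0.001],[-0.0002,0,0.001],[-0.0003,0,0.001],[-0.0002,0,0.001],[0,0,0]], delta_rot=[[0,0,0],[0,0,0],[0,0,0],[0,0,0],[0,0,0]], grip=[0.05,0.05,0.05,0.05,0.05])

```text
clock: 9.75
tool_pos: [0.5509, 0.1715, 0.0688]
tool_rot: [1.263, 1.467, -0.987]
ft_force: [-1.5, 6.5, -1.3]
width: 0.059
```

>>> apply_moves(delta_pos=[[-0.0003,0,0.001],[-0.0002,0,0.001],[0,0,0],[0,0,0]], delta_rot=[[0,0,0],[0,0,0],[0,0,0],[0,0,0]], grip=[0.05,0.05,0.05,0.05])

```text
clock: 10.15
tool_pos: [0.5512, 0.1699, 0.0688]
tool_rot: [1.263, 1.467, -0.987]
ft_force: [-1.4, 6.4, -1.8]
width: 0.0589
```

```bash
python3 -c "
from h import *
where()"
```

```text
t 10.15 th 14.09 s_in -71.89 z_in-75 -1.25 lat_in -0.15 lat_mid -0.24 mid_s -8.85 midz-75 14.57 yaw 8.50 roll -0.06 Fu 6.57 Fx -0.48 Fz -1.84 w 0.0589
```

>>> apply_moves(delta_pos=[[-0.0003,0,0.001],[-0.0002,0,0.001],[-0.0003,0,0.001],[0,0,0],[0,0,0]], delta_rot=[[0,0,0],[0,0,0],[0,0,0],[0,0,0],[0,0,0]], grip=[0.05,0.05,0.05,0.05,0.05])

```text
clock: 10.65
tool_pos: [0.5515, 0.1675, 0.069]
tool_rot: [1.263, 1.468, -0.986]
ft_force: [-1.1, 5.6, -2.0]
width: 0.0584
```

Run:
```python
from h import *
where()
F=[robot.read_state()["ft_force"]@u]
a,d=optics.snapshot("top"); where(); b,e=optics.snapshot("side"); where()
np.savez("v2.npz",a=a,d=d,b=b,e=e)
A=cv2.resize(a[165:240,155:255,::-1],(400,300)); B=cv2.resize(b[170:280,200:300,::-1],(400,440))
A=cv2.copyMakeBorder(A,0,140,0,0,cv2.BORDER_CONSTANT)
cv2.imwrite("pics/i3.png",np.hstack([A,B]))
```

```text
t 10.65 th 14.13 s_in -74.37 z_in-75 -1.16 lat_in -0.16 lat_mid -0.28 mid_s -11.33 midz-75 14.70 yaw 8.52 roll -0.06 Fu 5.73 Fx -0.24 Fz -2.04 w 0.0584
t 10.70 th 14.13 s_in -74.38 z_in-75 -1.15 lat_in -0.14 lat_mid -0.25 mid_s -11.35 midz-75 14.71 yaw 8.52 roll -0.05 Fu 7.61 Fx 0.06 Fz -1.02 w 0.0588
t 10.75 th 14.13 s_in -74.39 z_in-75 -1.18 lat_in -0.17 lat_mid -0.29 mid_s -11.36 midz-75 14.68 yaw 8.52 roll -0.06 Fu 7.48 Fx 0.22 Fz -2.15 w 0.0589
```

View pics/i3.png

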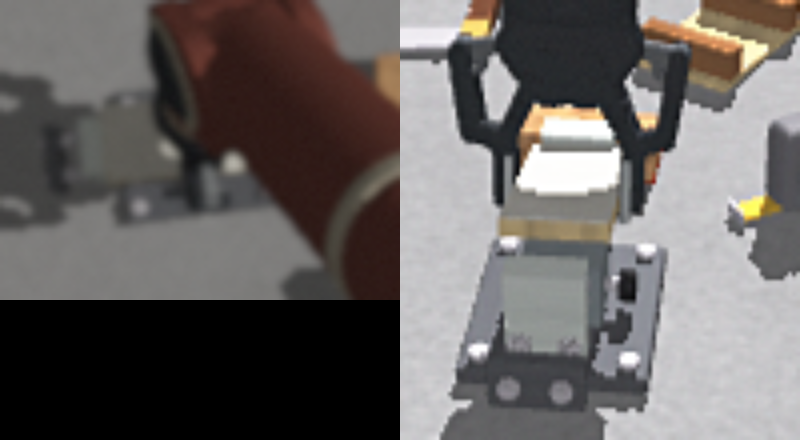

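The far end is seated in the −y jaw and has pushed it back. The near end, at about (560,225), is still above and now short of the +y jaw top at (545,255). I'll measure the jaw travel and any slip with the cameras.

```bash
cat > jaws.py <<'E'
from h import *
def jaw(n,d):
    X=cloud(n,d); q=X-np.r_[J,0]; s_=q@u*1000; x=q@ux*1000; z=X[...,2]*1000
    for nm,lo,hi in(("-y",-110,-45),("+y",50,110)):
        k=(d>0)&(abs(x)<21)&(s_>lo)&(s_<hi)&(abs(z-90)<3)
        if k.sum()>8: print(n,nm,k.sum(),"s pct",np.percentile(s_[k],[2,50,98]).round(1),"x",np.percentile(x[k],[5,95]).round(0),"z",np.median(z[k]).round(1))
def panel(n,im,d):
    s=robot.read_state(); Rm=R.from_rotvec(s["tool_rot"]).as_matrix(); mid=s["tool_pos"]-OFF*Rm[:,0]
    X=cloud(n,d); q=(X-mid)@np.c_[Rm[:,1],-Rm[:,2],-Rm[:,0]]*1000
    k=(d>0)&(abs(q[...,0])<26)&(q[...,1]>15)&(q[...,1]<85)&(abs(q[...,2]-6)<3)
    P=q[k]; print(n,"panel",k.sum(),"y",np.percentile(P[:,1],[1,95,99]).round(1),"z",np.percentile(P[:,2],[5,50,95]).round(2))
E
python3 - <<'E'
from jaws import *
for f,ks in(("top0.npz",[("top","p","d")]),("side0.npz",[("side","p","d")]),("v2.npz",[("top","a","d"),("side","b","e")])):
    z=np.load(f)
    for n,i,d in ks:
        print(f); jaw(n,z[d])
        if f=="v2.npz": panel(n,z[i],z[d])
E
```

```text
top0.npz
top -y 74 s pct [-73.3 -64.1 -55. ] x [-18.  18.] z 90.3
top +y 80 s pct [55.5 64.8 74. ] x [-19.  18.] z 89.9
side0.npz
side -y 79 s pct [-72.4 -63.2 -51.5] x [-18.  19.] z 88.9
side +y 113 s pct [53.7 66.4 75.2] x [-18.  18.] z 88.9
v2.npz
top +y 64 s pct [57.  65.3 73.3] x [-18.  19.] z 89.6
top panel 217 y [17.2 64.1 65.4] z [3.59 6.02 8.48]
v2.npz
side -y 73 s pct [-86.1 -75.7 -65.7] x [-16.  19.] z 88.9
side +y 115 s pct [55.5 65.6 75.4] x [-18.  19.] z 89.1
side panel 205 y [16.7 66.6 67.4] z [4.14 5.49 6.36]
```

>>> apply_moves(delta_pos=[[-0.0003,0,0.001],[-0.0002,0,0.001],[0,0,0],[0,0,0]], delta_rot=[[0,0,0],[0,0,0],[0,0,0],[0,0,0]], grip=[0.05,0.05,0.05,0.05])

```text
clock: 11.15
tool_pos: [0.5517, 0.1658, 0.069]
tool_rot: [1.263, 1.468, -0.985]
ft_force: [-1.6, 8.2, -3.5]
width: 0.0583
```

```bash
python3 -c "
from h import *
where()"
```

```text
t 11.15 th 14.16 s_in -76.03 z_in-75 -1.11 lat_in -0.16 lat_mid -0.29 mid_s -13.01 midz-75 14.79 yaw 8.54 roll -0.05 Fu 8.30 Fx -0.41 Fz -3.52 w 0.0583
```

>>> apply_moves(delta_pos=[[-0.0002,0,0.001],[0,0,0],[0,0,0]], delta_rot=[[0,0,0],[0,0,0],[0,0,0]], grip=[0.05,0.05,0.05])

```text
clock: 11.45
tool_pos: [0.5518, 0.165, 0.069]
tool_rot: [1.264, 1.469, -0.985]
ft_force: [-1.9, 8.4, -1.2]
width: 0.0588
```

```bash
python3 -c "
from h import *
where()"
```

```text
t 11.45 th 14.18 s_in -76.84 z_in-75 -1.14 lat_in -0.16 lat_mid -0.30 mid_s -13.82 midz-75 14.78 yaw 8.54 roll -0.05 Fu 8.63 Fx -0.60 Fz -1.25 w 0.0588
```

>>> apply_moves(delta_pos=[[-0.0002,0,0.0008],[0,0,0],[0,0,0]], delta_rot=[[0,0,0],[0,0,0],[0,0,0]], grip=[0.05,0.05,0.05])

```text
clock: 11.75
tool_pos: [0.5519, 0.1644, 0.0691]
tool_rot: [1.264, 1.469, -0.985]
ft_force: [-1.5, 8.0, -2.6]
width: 0.0587
```

```bash
cat >> h.py <<'E'
def chain(ths,ss,dp=4):
    out=[];P=[pose(t,s) for t,s in zip(ths,ss)]
    for (p,r),(p2,r2) in zip(P,P[1:]): out.append((r.inv().apply(p2-p).round(dp).tolist(),np.degrees((r.inv()*r2).as_rotvec()).round(2).tolist()))
    print("pos",[o[0] for o in out]);print("rot",[o[1] for o in out])
E
python3 -c "
from h import *
where()
chain([14.2,13.2,12.2,11.2,10.6],[-.0776]*5)
chain([10.6,9.6,8.6,7.6,6.6,5.6,4.6,3.6,2.6,1.6,.8,0],[-.0776]*12)"
```

```text
t 11.75 th 14.19 s_in -77.44 z_in-75 -1.13 lat_in -0.16 lat_mid -0.31 mid_s -14.43 midz-75 14.80 yaw 8.55 roll -0.05 Fu 8.12 Fx -0.28 Fz -2.65 w 0.0587
pos [[0.001, -0.0, 0.0004], [0.001, 0.0, 0.0004], [0.001, -0.0, 0.0004], [0.0006, -0.0, 0.0002]]
rot [[0.0, -1.0, 0.0], [0.0, -1.0, -0.0], [-0.0, -1.0, 0.0], [0.0, -0.6, 0.0]]
pos [[0.001, 0.0, 0.0004], [0.001, -0.0, 0.0004], [0.001, -0.0, 0.0004], [0.001, 0.0, 0.0004], [0.001, -0.0, 0.0004], [0.001, 0.0, 0.0004], [0.001, -0.0, 0.0004], [0.001, 0.0, 0.0004], [0.001, -0.0, 0.0004], [0.0008, 0.0, 0.0003], [0.0008, -0.0, 0.0003]]
rot [[0.0, -1.0, -0.0], [0.0, -1.0, 0.0], [-0.0, -1.0, -0.0], [0.0, -1.0, 0.0], [0.0, -1.0, -0.0], [-0.0, -1.0, 0.0], [0.0, -1.0, 0.0], [-0.0, -1.0, -0.0], [0.0, -1.0, 0.0], [0.0, -0.8, -0.0], [0.0, -0.8, 0.0]]
```

>>> apply_moves(delta_pos=[[0.001,0,0.0005],[0.001,0,0.0005],[0.001,0,0.0005],[0.0006,0,0.0003],[0,0,0]], delta_rot=[[0,-1,0],[0,-1,0],[0,-1,0],[0,-0.6,0],[0,0,0]], grip=[0.05,0.05,0.05,0.05,0.05])

```text
clock: 12.25
tool_pos: [0.5518, 0.1644, 0.0652]
tool_rot: [1.221, 1.421, -1.014]
ft_force: [-1.7, 8.1, -2.6]
width: 0.0587
```

Run:
```python
from jaws import *
where()
a,d=optics.snapshot("top"); where(); b,e=optics.snapshot("side"); where()
jaw("top",d);jaw("side",e);panel("top",a,d);panel("side",b,e)
A=cv2.resize(a[175:225,160:210,::-1],(400,400),interpolation=cv2.INTER_CUBIC); B=cv2.resize(b[170:280,200:300,::-1],(400,400))
cv2.imwrite("pics/i4.png",np.hstack([A,B]))
```

```text
t 12.25 th 10.62 s_in -76.99 z_in-75 -0.75 lat_in -0.16 lat_mid -0.39 mid_s -13.11 midz-75 11.23 yaw 8.62 roll -0.04 Fu 8.25 Fx -0.52 Fz -2.57 w 0.0587
t 12.30 th 10.62 s_in -77.21 z_in-75 -0.76 lat_in -0.14 lat_mid -0.35 mid_s -13.32 midz-75 11.23 yaw 8.59 roll -0.04 Fu 8.02 Fx 0.51 Fz -1.38 w 0.0587
t 12.35 th 10.63 s_in -77.29 z_in-75 -0.78 lat_in -0.14 lat_mid -0.34 mid_s -13.40 midz-75 11.21 yaw 8.58 roll -0.04 Fu 9.18 Fx -0.83 Fz -2.60 w 0.0586
top +y 77 s pct [55.7 65.1 74.1] x [-18.  18.] z 89.5
side -y 74 s pct [-90.6 -78.  -68.3] x [-13.  18.] z 88.8
side +y 123 s pct [51.  65.4 76.3] x [-18.  19.] z 89.2
top panel 180 y [19.4 64.6 66.2] z [3.55 6.17 8.54]
side panel 242 y [15.6 66.2 67.9] z [3.93 5.4  6.5 ]
```

View pics/i4.png

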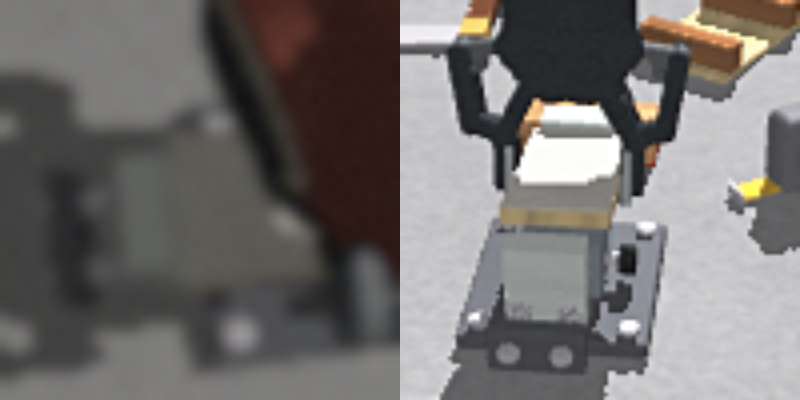

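The top view shows the panel's free edge meeting the +y jaw's inner edge at about column 170 with no overlap visible, and the side view shows the end standing just above the jaw top. I'll push about 0.8 mm more, then lower step by step while watching Fz.

>>> apply_moves(delta_pos=[[-0.0001,0,0.0008],[0.001,0,0.0004],[0.001,0,0.0004],[0,0,0]], delta_rot=[[0,0,0],[0,-1,0],[0,-1,0],[0,0,0]], grip=[0.05,0.05,0.05,0.05])

```text
clock: 12.75
tool_pos: [0.552, 0.1636, 0.0631]
tool_rot: [1.198, 1.395, -1.03]
ft_force: [-1.5, 8.2, -1.9]
width: 0.0588
```

```bash
python3 -c "
from h import *
where()"
```

```text
t 12.75 th 8.64 s_in -77.46 z_in-75 -0.54 lat_in -0.09 lat_mid -0.35 mid_s -13.20 midz-75 9.23 yaw 8.63 roll -0.02 Fu 8.36 Fx -0.24 Fz -1.91 w 0.0588
```

>>> apply_moves(delta_pos=[[0.001,0,0.0004],[0,0,0],[0,0,0]], delta_rot=[[0,-1,0],[0,0,0],[0,0,0]], grip=[0.05,0.05,0.05])

```text
clock: 13.05
tool_pos: [0.5521, 0.163, 0.062]
tool_rot: [1.187, 1.381, -1.039]
ft_force: [-1.7, 8.6, -2.1]
width: 0.0588
```

```bash
python3 -c "
from h import *
where()"
```

```text
t 13.05 th 7.66 s_in -77.86 z_in-75 -0.50 lat_in -0.09 lat_mid -0.30 mid_s -13.44 midz-75 8.16 yaw 8.59 roll -0.03 Fu 8.73 Fx -0.41 Fz -2.14 w 0.0588
```

>>> apply_moves(delta_pos=[[0.001,0,0.0004],[0.001,0,0.0004],[0,0,0]], delta_rot=[[0,-1,0],[0,-1,0],[0,0,0]], grip=[0.05,0.05,0.05])

```text
clock: 13.35
tool_pos: [0.5521, 0.163, 0.0598]
tool_rot: [1.164, 1.354, -1.054]
ft_force: [-1.9, 8.2, -3.1]
width: 0.0586
```

>>> apply_moves(delta_pos=[[0.001,0,0.0004],[0.001,0,0.0004],[0,0,0]], delta_rot=[[0,-1,0],[0,-1,0],[0,0,0]], grip=[0.05,0.05,0.05])

```text
clock: 13.65
tool_pos: [0.5523, 0.1625, 0.0577]
tool_rot: [1.14, 1.327, -1.07]
ft_force: [-1.9, 8.1, -2.9]
width: 0.0589
```

Run:
```python
from jaws import *
where()
b,e=optics.snapshot("side"); where()
cv2.imwrite("pics/i5.png",cv2.resize(b[170:280,200:300,::-1],(500,550)))
```

```text
t 13.65 th 3.67 s_in -77.34 z_in-75 -0.08 lat_in 0.03 lat_mid -0.24 mid_s -12.47 midz-75 4.08 yaw 8.64 roll -0.01 Fu 8.31 Fx -0.69 Fz -2.86 w 0.0589
t 13.70 th 3.68 s_in -77.61 z_in-75 -0.08 lat_in 0.01 lat_mid -0.23 mid_s -12.74 midz-75 4.08 yaw 8.61 roll -0.01 Fu 8.57 Fx -0.61 Fz -1.72 w 0.0588
```

View pics/i5.png

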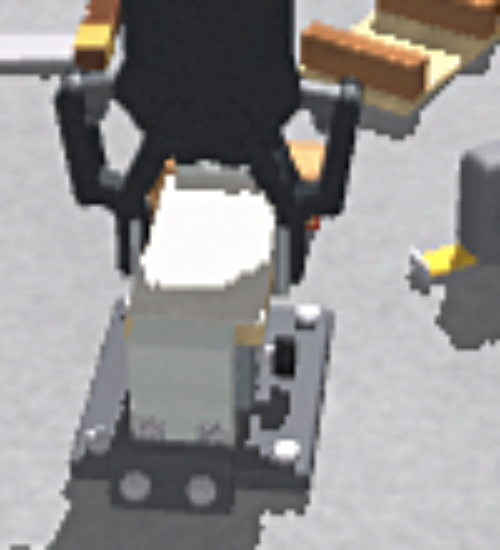

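The side view shows the near end now below the +y jaw top at (190,315), behind its lip, with no upward reaction. I'll bring the panel level.

>>> apply_moves(delta_pos=[[0.001,0,0.0004],[0.001,0,0.0004],[0.001,0,0.0004],[0.0008,0,0.0003],[0,0,0]], delta_rot=[[0,-1,0],[0,-1,0],[0,-1,0],[0,-0.7,0],[0,0,0]], grip=[0.05,0.05,0.05,0.05,0.05])

```text
clock: 14.2
tool_pos: [0.5526, 0.1613, 0.0538]
tool_rot: [1.097, 1.277, -1.097]
ft_force: [-2.5, 8.7, -1.2]
width: 0.0585
```

```bash
python3 -c "
from h import *
where()
optics.snapshot('side');where()"
```

```text
t 14.20 th -0.01 s_in -77.38 z_in-75 0.21 lat_in 0.12 lat_mid -0.15 mid_s -12.38 midz-75 0.20 yaw 8.63 roll 0.01 Fu 9.00 Fx -1.18 Fz -1.21 w 0.0585
t 14.25 th -0.00 s_in -77.60 z_in-75 0.22 lat_in 0.15 lat_mid -0.09 mid_s -12.60 midz-75 0.22 yaw 8.61 roll 0.01 Fu 8.07 Fx -1.90 Fz -2.75 w 0.0585
```

>>> apply_moves(delta_pos=[[0,0,-0.001],[0,0,-0.001],[0,0,-0.001],[0,0,-0.001],[0,0,0]], delta_rot=[[0,0,0],[0,0,0],[0,0,0],[0,0,0],[0,0,0]], grip=[0.05,0.05,0.05,0.05,0.05])

```text
clock: 14.75
tool_pos: [0.5523, 0.1639, 0.0537]
tool_rot: [1.098, 1.275, -1.099]
ft_force: [-2.4, 7.8, -2.1]
width: 0.0593
```

>>> apply_moves(delta_pos=[[0,0,-0.001],[0,0,-0.001],[0,0,0]], delta_rot=[[0,0,0],[0,0,0],[0,0,0]], grip=[0.05,0.05,0.05])

```text
clock: 15.05
tool_pos: [0.5521, 0.1655, 0.0537]
tool_rot: [1.098, 1.275, -1.099]
ft_force: [-2.6, 7.2, -2.7]
width: 0.0586
```

```bash
python3 -c "
from h import *
where()"
```

```text
t 15.05 th -0.09 s_in -73.09 z_in-75 0.22 lat_in 0.14 lat_mid -0.02 mid_s -8.09 midz-75 0.12 yaw 8.54 roll -0.01 Fu 7.51 Fx -1.55 Fz -2.69 w 0.0586
```

>>> apply_moves(delta_pos=[[0,0,-0.001],[0,0,-0.001],[0,0,0]], delta_rot=[[0,0,0],[0,0,0],[0,0,0]], grip=[0.05,0.05,0.05])

```text
clock: 15.35
tool_pos: [0.5519, 0.1667, 0.0536]
tool_rot: [1.097, 1.274, -1.1]
ft_force: [-1.6, 6.2, -1.5]
width: 0.0589
```

```bash
python3 -c "
from h import *
where()"
```

```text
t 15.35 th -0.15 s_in -71.91 z_in-75 0.18 lat_in 0.12 lat_mid -0.00 mid_s -6.91 midz-75 0.01 yaw 8.51 roll -0.02 Fu 6.41 Fx -0.72 Fz -1.50 w 0.0589
```

>>> apply_moves(delta_pos=[[0,0,-0.001],[0,0,-0.001],[0,0,0]], delta_rot=[[0,0,0],[0,0,0],[0,0,0]], grip=[0.05,0.05,0.05])

```text
clock: 15.65
tool_pos: [0.5519, 0.1669, 0.0536]
tool_rot: [1.096, 1.272, -1.102]
ft_force: [-1.2, 4.1, -1.1]
width: 0.059
```

```bash
python3 -c "
from h import *
where()"
```

```text
t 15.65 th -0.29 s_in -71.66 z_in-75 0.29 lat_in 0.10 lat_mid 0.02 mid_s -6.66 midz-75 -0.04 yaw 8.47 roll -0.04 Fu 4.27 Fx -0.59 Fz -1.05 w 0.0590
```

>>> apply_moves(delta_pos=[[0,0,-0.001],[0,0,-0.001],[0,0,0]], delta_rot=[[0,0,0],[0,0,0],[0,0,0]], grip=[0.05,0.05,0.05])

```text
clock: 15.95
tool_pos: [0.5517, 0.1683, 0.0536]
tool_rot: [1.096, 1.271, -1.103]
ft_force: [-1.5, 2.4, -0.1]
width: 0.0589
```

```bash
python3 -c "
from h import *
where()"
```

```text
t 15.95 th -0.34 s_in -70.22 z_in-75 0.36 lat_in 0.09 lat_mid 0.04 mid_s -5.23 midz-75 -0.03 yaw 8.44 roll -0.05 Fu 2.62 Fx -1.13 Fz -0.15 w 0.0589
```

>>> apply_moves(delta_pos=[[0,0,-0.001],[0,0,-0.001],[0,0,-0.001],[0,0,0],[0,0,0]], delta_rot=[[0,0,0],[0,0.2,0],[0,0.1,0],[0,0,0],[0,0,0]], grip=[0.05,0.05,0.05,0.05,0.05])

```text
clock: 16.45
tool_pos: [0.5513, 0.171, 0.0535]
tool_rot: [1.099, 1.275, -1.101]
ft_force: [-0.2, 0.9, 0.5]
width: 0.059
```

Run:
```python
from jaws import *
where()
b,e=optics.snapshot("side"); where(); a,d=optics.snapshot("top"); where()
jaw("side",e); jaw("top",d)
```

```text
t 16.45 th -0.06 s_in -67.55 z_in-75 -0.01 lat_in 0.08 lat_mid 0.04 mid_s -2.55 midz-75 -0.08 yaw 8.43 roll -0.05 Fu 0.91 Fx -0.02 Fz 0.48 w 0.0590
t 16.50 th -0.05 s_in -67.49 z_in-75 -0.01 lat_in 0.07 lat_mid 0.04 mid_s -2.49 midz-75 -0.06 yaw 8.43 roll -0.05 Fu 0.77 Fx 0.01 Fz 1.21 w 0.0589
t 16.55 th -0.04 s_in -67.43 z_in-75 -0.03 lat_in 0.06 lat_mid 0.03 mid_s -2.43 midz-75 -0.08 yaw 8.43 roll -0.05 Fu 0.66 Fx -0.76 Fz 1.37 w 0.0594
side +y 115 s pct [59.1 69.9 80.5] x [-18.  18.] z 89.1
top -y 74 s pct [-80.3 -72.3 -62.7] x [-19.  19.] z 90.1
```

>>> apply_moves(delta_pos=[[0,0,-0.001],[0,0,-0.0008],[0,0,0],[0,0,0]], delta_rot=[[0,0,0],[0,0,0],[0,0,0],[0,0,0]], grip=[0.05,0.05,0.05,0.05])

```text
clock: 16.95
tool_pos: [0.551, 0.173, 0.0535]
tool_rot: [1.099, 1.275, -1.101]
ft_force: [-0.5, -0.4, 2.2]
width: 0.059
```

Run:
```python
from jaws import *
where()
b,e=optics.snapshot("side"); where(); a,d=optics.snapshot("top"); where()
jaw("side",e); jaw("top",d)
```

```text
t 16.95 th -0.04 s_in -65.49 z_in-75 -0.04 lat_in 0.07 lat_mid 0.03 mid_s -0.49 midz-75 -0.08 yaw 8.43 roll -0.05 Fu -0.32 Fx -0.56 Fz 2.25 w 0.0590
t 17.00 th -0.04 s_in -65.49 z_in-75 -0.06 lat_in 0.05 lat_mid 0.01 mid_s -0.49 midz-75 -0.10 yaw 8.43 roll -0.05 Fu -1.17 Fx -0.72 Fz 2.19 w 0.0591
t 17.05 th -0.03 s_in -65.47 z_in-75 -0.05 lat_in 0.04 lat_mid 0.01 mid_s -0.47 midz-75 -0.09 yaw 8.43 roll -0.05 Fu -1.11 Fx -0.87 Fz 2.86 w 0.0592
side +y 120 s pct [60.9 72.1 81.9] x [-17.  19.] z 88.8
top -y 74 s pct [-78.6 -70.1 -60.1] x [-18.  19.] z 90.0
```

>>> apply_moves(delta_pos=[[-0.0008,0,0.0003],[0,0,0],[0,0,0]], delta_rot=[[0,0,0],[0,0,0],[0,0,0]], grip=[0.05,0.05,0.05], newtons=20)

```text
clock: 17.35
tool_pos: [0.5509, 0.173, 0.0537]
tool_rot: [1.099, 1.276, -1.101]
ft_force: [0.9, -0.3, -5.3]
width: 0.0588
```

Run:
```python
from jaws import *
where()
```

```text
t 17.35 th -0.01 s_in -65.58 z_in-75 0.06 lat_in -0.00 lat_mid -0.04 mid_s -0.58 midz-75 0.06 yaw 8.43 roll -0.07 Fu -0.47 Fx 0.88 Fz -5.30 w 0.0588
```

>>> apply_moves(delta_pos=[[0.0005,0,0],[0,0,0],[0,0,0]], delta_rot=[[0,0,0],[0,0,0],[0,0,0]], grip=[0.05,0.05,0.05])

```text
clock: 17.65
tool_pos: [0.5509, 0.173, 0.0536]
tool_rot: [1.099, 1.276, -1.101]
ft_force: [1.1, -0.1, -4.0]
width: 0.0592
```

Run:
```python
from jaws import *
where()
```

```text
t 17.65 th -0.01 s_in -65.51 z_in-75 0.05 lat_in 0.02 lat_mid -0.03 mid_s -0.51 midz-75 0.04 yaw 8.44 roll -0.06 Fu -0.30 Fx 1.08 Fz -3.95 w 0.0592
```

>>> apply_moves(delta_pos=[[0.0006,0,0],[0,0,0],[0,0,0]], delta_rot=[[0,0,0],[0,0,0],[0,0,0]], grip=[0.05,0.05,0.05])

```text
clock: 17.95
tool_pos: [0.551, 0.1731, 0.0536]
tool_rot: [1.099, 1.276, -1.101]
ft_force: [0.8, -0.6, 0.9]
width: 0.0589
```

Run:
```python
from jaws import *
where()
```

```text
t 17.95 th -0.01 s_in -65.44 z_in-75 -0.03 lat_in 0.06 lat_mid 0.01 mid_s -0.44 midz-75 -0.04 yaw 8.44 roll -0.04 Fu -0.71 Fx 0.73 Fz 0.88 w 0.0589
```

The panel is balanced between the jaws with near-zero forces, so I'll release it gently.

>>> apply_moves(delta_pos=[[0,0,0],[0,0,0],[0,0,0],[0,0,0],[0,0,0]], delta_rot=[[0,0,0],[0,0,0],[0,0,0],[0,0,0],[0,0,0]], grip=[0.062,0.066,0.07,0.075,0.08])

```text
clock: 18.45
tool_pos: [0.5507, 0.1732, 0.0531]
tool_rot: [1.099, 1.276, -1.101]
ft_force: [-0.3, 0.8, 0.3]
width: 0.0799
```

Run:
```python
from jaws import *
where()
b,e=optics.snapshot("side"); a,d=optics.snapshot("top"); where()
jaw("side",e); jaw("top",d)
cv2.imwrite("pics/r1.png",cv2.resize(b[160:280,195:305,::-1],(550,600)))
```

```text
t 18.45 th -0.01 s_in -65.28 z_in-75 -0.48 lat_in -0.16 lat_mid -0.24 mid_s -0.28 midz-75 -0.49 yaw 8.47 roll -0.08 Fu 0.86 Fx -0.22 Fz 0.29 w 0.0799
t 18.55 th -0.01 s_in -65.37 z_in-75 -0.47 lat_in -0.12 lat_mid -0.18 mid_s -0.37 midz-75 -0.48 yaw 8.46 roll -0.07 Fu 1.19 Fx 0.34 Fz 1.50 w 0.0805
side +y 123 s pct [61.7 72.8 82.4] x [-18.  19.] z 88.9
top -y 71 s pct [-78.4 -69.7 -60.3] x [-19.  19.] z 90.1
```

View pics/r1.png

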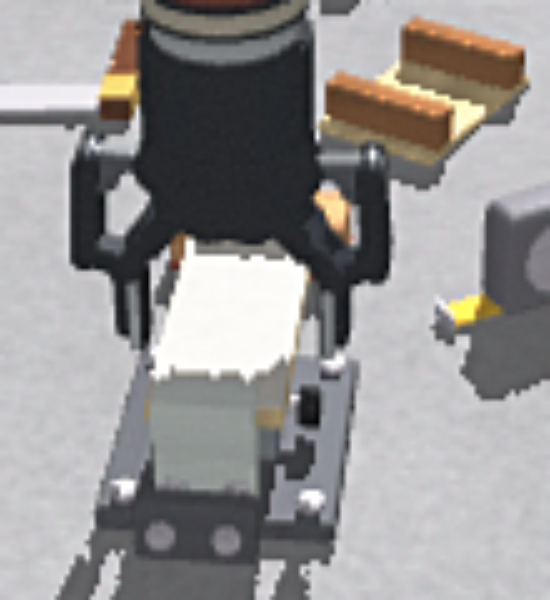

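The fingers stand clear on both sides and the panel sits between the jaws. I'll retreat straight up and then look from above.

>>> apply_moves(delta_pos=[[-0.005,0,0],[-0.015,0,0],[-0.03,0,0],[-0.045,0,0],[-0.045,0,0]], delta_rot=[[0,0,0],[0,0,0],[0,0,0],[0,0,0],[0,0,0]], grip=[0.0854,0.0854,0.0854,0.0854,0.0854])

```text
clock: 19.05
tool_pos: [0.5504, 0.173, 0.1945]
tool_rot: [1.098, 1.277, -1.102]
ft_force: [0.8, 0.0, 0.7]
width: 0.0854
```

>>> apply_moves(delta_pos=[[-0.02,-0.02,0.02],[0,-0.045,0.03],[0,-0.045,0.03],[0,-0.02,0.04],[0,0,0]], delta_rot=[[0,0,0],[0,0,0],[0,0,0],[0,0,0],[0,0,0]], grip=[0.0854,0.0854,0.0854,0.0854,0.0854])

```text
clock: 19.55
tool_pos: [0.4432, 0.0341, 0.2134]
tool_rot: [1.101, 1.27, -1.113]
ft_force: [0.7, 0.6, -0.0]
width: 0.0858
```

Run:
```python
from jaws import *
st()
b,e=optics.snapshot("side"); a,d=optics.snapshot("top")
jaw("side",e); jaw("top",d)
H=np.array([.55205,.16816]); 
for n,dd,im in(("top",d,a),("side",e,b)):
    X=cloud(n,dd); q=X-np.r_[H,0.]; s_=q@u*1000;x=q@ux*1000;z=X[...,2]*1000
    k=(dd>0)&(abs(z-81)<4)&(abs(s_-5)<75)&(abs(x)<40)
    P=np.c_[x[k],s_[k],z[k]]
    if k.sum()<20: print(n,"hidden");continue
    c,_,_,_=np.linalg.lstsq(np.c_[P[:,:2],np.ones(len(P))],P[:,2],rcond=None)
    print(n,k.sum(),"x",np.percentile(P[:,0],[1,99]),"s",np.percentile(P[:,1],[1,99]),"z med",np.median(P[:,2]),"slopes rad",c[:2])
    r=cv2.minAreaRect(P[:,:2].astype(np.float32)); print(r)
A=cv2.resize(a[165:235,150:260,::-1],(400,255),interpolation=cv2.INTER_CUBIC); B=cv2.resize(b[160:280,190:300,::-1],(400,436))
A=cv2.copyMakeBorder(A,0,181,0,0,cv2.BORDER_CONSTANT)
cv2.imwrite("pics/r2.png",np.hstack([A,B]))
```

```text
t 19.55 p [0.4432 0.0341 0.2134] F [ 0.67  0.58 -0.04] w 0.0858
side -y 83 s pct [-79.1 -67.5 -57.6] x [-19.  18.] z 88.8
side +y 118 s pct [62.4 72.5 81.7] x [-17.  19.] z 89.2
top -y 73 s pct [-78.6 -69.3 -60.2] x [-19.  18.] z 89.7
top +y 74 s pct [61.1 70.3 80.1] x [-20.  18.] z 90.0
top 703 x [-32.33909119  27.11879923] s [-53.28749584  67.88650007] z med 80.8606621713035 slopes rad [-0.00202553  0.00100785]
((-2.4161720275878906, 5.140907287597656), (60.41705322265625, 146.8688201904297), 0.2939358353614807)
side 779 x [-30.82888305  28.48404106] s [-58.42949872  71.11218561] z med 80.01202122550643 slopes rad [-0.00258774 -0.00046057]
((-0.966278076171875, 2.7912368774414062), (140.30369567871094, 60.01804733276367), 89.9662094116211)
```

View pics/r2.png

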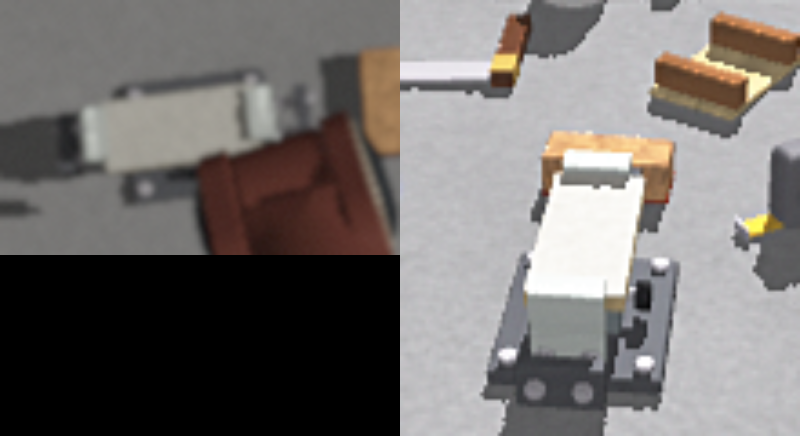

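The top view shows the white panel spanning the two jaws, from about (100,135) to (245,110), and the side view shows it level between them. Its top is at 80.9 mm (81 expected), and both jaws are pushed back 5–6 mm. The robot is clear, so I'm handing in.

```bash
python3 -c "
from station import robot
print(robot.close_job())"
```

```text
the job is handed in; nothing more can be done
None
```

The panel is in the holder, white face up and level between both grooves, and I've handed the job in at about 20 s of the 69 s allowed.

I gripped it across its width between the battens and pushed its end into the −y jaw at a 14° slant. That jaw went back to an estimated 17–18 mm of its 19 mm travel. I then lowered the other end past the +y lip with no upward reaction felt, eased it back until the forces balanced, and let go.

| Last check (cameras) | Measured | Required |
|---|---|---|
| Panel top height | 80.9 mm from above, 80.0 mm from the side | 81 mm ideal, ±2 mm |
| Tilt | about 0.003 rad | under 0.04 rad |
| Angle to the rods | under 0.01 rad | under 0.06 rad |
| Position along the rods | about 5–6 mm off the holder's middle | within 15 mm |
| Position across the rods | about 1–2.4 mm off | within 8 mm |
| Push-back of each jaw | about 5–6 mm | 6 mm |

- **Forces:** the largest push along the rods was about 9 N. The wrist reading never went above about 9–10 N.
- **Disagreements:** the side camera reads about 1 mm low in height and a few millimetres off along the rods. Its jaw-travel figures (15–18 mm) scattered, so I relied on the spring force and the arm's own position instead.
- **Bystanders:** I did not measure them again at the end. The robot kept clear of them throughout.

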